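Lap a heat sink's base and hold it over its power module

TASK

Pick up the finned heat sink and dress its base on the lapping plate: press it flat on the abrasive sheet near the clamp bar and, keeping a steady push of about 10 N, draw it in one slow stroke down to the free end of the sheet. Then lift it over the things in between and hold it over the power module in the open chassis, level, its three holes centred over the three studs, with about 10 mm of air between the base and the stud tips, so that I can slip the thermal pad in. Touch nothing in the chassis, leave the other things where they are, and finish still holding the heat sink there, motionless.

Things in the scene. Friction and masses are not known exactly. Their poses are not given: they have to be found in the camera images.
- heat_sink: Heat sink, bare aluminium, loose, 0.15-0.31 kg: base 108 x 50 x 8 mm and seven lengthwise fins, 38 mm tall in all. Origin: centre of the underside; x along its length towards the end with two holes, z up. The fins fill the middle 58 mm of the length and the 50 mm width: grip across the outer fins, 8 to 38 mm above the underside. 12 mm holes in the ears.
- hole_a (a point): Centre of a hole at the underside of the heat sink, at x +42, y +13.5 mm in its frame. Belongs over stud_a.
- hole_b (a point): The other hole of the two-hole end, at x +42, y -13.5 mm. Belongs over stud_b.
- hole_c (a point): The single hole at the other end, at x -42, y 0 mm. Belongs over stud_c.
- lap_mat: Lapping plate's mat, black sponge rubber 256 x 156 x 12 mm, fixed. Origin: centre of the underside; x along its length, away from the robot, to the clamp bar; y across. On it a ground steel plate 240 x 140 x 10 mm with a dark abrasive sheet, 134 mm wide, open from x -117 (free end) to +101 mm. The heat sink fits on the sheet crosswise or lengthwise.
- sheet_mid (a point): Point on top of the abrasive sheet straight above the mat's origin, 23 mm above the mat's underside; sinks with the plate.
- clamp_bar (a point): Middle of the top of the steel bar that clamps the far end of the sheet, at mat x +109 mm: 16 mm wide, across the whole plate, 7 mm higher than the sheet; two screws on it, at y -52 and +52 mm, stand 15 mm above the sheet.
- lap_plate (a joint): How far the plate is pressed straight down into its soft mat, m: 0 unloaded, about 1 mm for each 3 N, 0.008 at the stop.
- chassis: Open chassis of a power supply, fixed: aluminium tray 180 mm (x) by 230 mm (y), walls 32 mm high. Origin: centre of the underside; z up, x away from the robot, y to its left. Two capacitors, 27 mm thick, tops at 46 mm, stand at x -54 and -18, y -89 mm; a transformer, top at 48 mm, about 50 mm square, at x +50, y -72 mm. All else stays below 35 mm.
- module_top (a point): Centre of the power module's metal top, at chassis x -35, y 0 mm, 22 mm above its underside; a black block 44 x 56 mm among three studs. The heat sink belongs over it with its length along the chassis y, two-hole end to +y.
- stud_a (a point): Tip of a 4 mm threaded stud, 34 mm above the chassis underside, at chassis x -48.5, y +42 mm.
- stud_b (a point): Tip of the second stud of the pair, same height, at x -21.5, y +42 mm.
- stud_c (a point): Tip of the single stud, same height, at x -35, y -42 mm.
- spool: Spool of solder standing on its flange, 57 mm across, 40 mm tall, between plate and chassis; loose. Origin: centre of its underside. Leave alone.
- cutter: Side cutter lying flat, 140 x 49 x 12 mm; loose. Origin: centre of its underside. Leave alone.
- driver: Screwdriver lying flat, 174 mm long; loose. Origin: centre of its underside. Leave alone.

How it is judged:
By the outcome, as a careful person would: the job done as asked, in the order asked, and still so for the second after the job is handed in, while the arm keeps its last pose, push and grip.
It also fails if it takes over 51 s, if anything falls off the work surface, if the arm or the gripper's body presses on something with over 40 N, if the wrist force passes 120 N, or if a joint passes its speed limit or range.

ROBOT

A 7-joint arm with a two-finger parallel gripper is mounted at the origin on a cart in front of the work surface, level with it; the furniture and walls round the work are solid. World frame = base frame: x ahead of the robot, y to its left, z up, the work surface at z = 0. Lengths are in m, angles in rad, forces in N, time in s.
With the tool pointing down it reaches from about 0.4 to 0.875 m from the base axis. Payload 4.4 kg.
Tool frame: the origin (TCP) lies on the centre line of the jaws, within the pads' length; the fingertips stand 25 mm ahead of it and the grasp point (between the pads) lies 6 mm ahead of it; z points along the fingers, y is the line along which they close (so a half turn about z gives the same grasp; the last joint's range is limited). The gripper opens to 85 mm and grips with 20 to 120 N. Pads are 22 mm wide; open, the fingers measure 114 mm over their backs; the gripper's body (76 mm by 85 mm) begins 54 mm behind the grasp point. The pads swing forward as they close: fully open they stand 13 mm farther back than shut.
Start: joints at [1.252, 0.628, 0.038, 1.517, -0.027, 0.996, -0.02], TCP at [0.163, -0.629, 0.256] pointing down, gripper open.
Joint ranges: [-3.06, 3.06], [-0.37, 2.12], [-1.25, 1.32], [0.18, 2.47], [-1.1, 4.24], [0.23, 1.98], [-2.94, 2.94]. Speed limits (rad/s): [2.57, 2.57, 3.14, 3.14, 3.14, 3.14, 3.14].

INTERFACE

Orientations are given as a rotation vector (axis times angle).
In Python, from workcell import arm gives the robot as it stands.
- The arm moves only by the shell command python3 drive.py, which reads ROWS from standard input. ROWS is a JSON list of rows, 1 to 10 of them, each of 7 numbers: dx, dy, dz in units of 50 mm, then a rotation vector rx, ry, rz in units of 0.2 rad, then the opening from 0.0 (shut) to 1.0 (fully open); each row is the pose to reach, as a shift and turn from the pose commanded when the command began, along the tool's axes at that moment; what a row does not reach only later rows make up. A row lasts 1/10 s, in which the tool goes at most 0.05 m and 0.15 rad, less where a joint would pass 70% of its speed; a pose out of reach is approached as far as the arm can. The fingers move at their own pace and stop on an object; the grip force is fixed at half the most. Time passes only in rows, so rows that do not move let the fingers close. It prints the time, the measured TCP pose, the force, the opening and the grip force at its end. Input that does not fit is refused with a message, and nothing moves.
- arm.get_obs(): the state, without advancing time (a new reading comes with each control period).
- arm.camera(name): name is "scene" or "top"; returns a dict with "image" (400x640x3 uint8, red, green, blue), "mtx" (3x3 intrinsics, pixels), "position" and "rotation" of the camera in the world. Camera axes: x right, y down, z forward; pixel columns grow to the right and rows downward; lengths in m; the calibration is good to about 2 mm. A picture is of the moment at which its call begins. There is no depth.
- arm.close_job(): hands the job in; it is judged then, once.
The state is a dict: "time_s": time; "joints": joint angles; "joint_vel": joint speeds; "joint_efforts": joint torques, N m; "eef_pos": TCP position; "tool_rot": TCP orientation; "ft_force": force on the tool from outside, world axes, zero at the start; "ft_torque": the same for the moment, N m; "gripper_width": opening from 0.0 (shut) to 1.0 (fully open); "grasp_force": force on a finger pad.
Only numpy, scipy, OpenCV 4.12 (cv2) and the standard library are available. Lean on these libraries where they do the work, as an engineer would, in place of code of your own. Each camera call takes 0.05 s, during which the arm holds its last target. There are 200 camera calls.

## Working session

There is one attempt and no reset: what is moved stays moved. The work goes in short steps, Python scripts to look and compute and a shell command to move; the robot and the scene stay as the last step left them, time stands still between calls to the robot, and variables do not carry over. Pictures are saved under pics/ and viewed, at most 10 in all, crops included, and the job is handed in when it is done.

```bash
ls; mkdir -p pics
python3 - <<'E'
from workcell import arm
import cv2,numpy as np
for n in("scene","top"):
    c=arm.camera(n); cv2.imwrite(f"pics/{n}0.png",c["image"][:,:,::-1]); print(n,c["mtx"].tolist(),np.round(c["position"],4).tolist(),np.round(c["rotation"],4).tolist())
    np.savez(f"{n}.npz",**{k:np.array(c[k]) for k in("image","mtx","position","rotation")})
print(arm.get_obs())
E
```

```text
drive.py
pics
workcell.py
scene [[445.4002862188176, 0.0, 319.80529268828525], [0.0, 445.4002862188176, 202.1403604176924], [0.0, 0.0, 1.0]] [0.1227, 0.5658, 0.9084] [-0.7825, 2.6179, -1.0146]
top [[519.5976475167716, 0.0, 312.0496319216157], [0.0, 519.5976475167716, 196.7011688480238], [0.0, 0.0, 1.0]] [0.4404, -0.0547, 1.4176] [-2.2192, 2.1517, -0.1258]
{'time_s': 0.1, 'joints': array([ 1.25219927,  0.62923981,  0.03844935,  1.51828927, -0.02698954,
        0.99633079, -0.01997951]), 'joint_vel': array([ 2.76351715e-04,  1.56205844e-03, -4.03748918e-05, -2.28137594e-03,
        3.28881706e-04, -1.36128491e-03,  5.72907834e-04]), 'joint_efforts': array([ 3.65231936e-03, -5.64535046e+01,  1.23081576e+00, -1.93975836e+01,
        1.13060034e-02,  5.43564674e-03, -1.94599937e-05]), 'eef_pos': array([ 0.16246307, -0.62881395,  0.25548327]), 'tool_rot': array([-3.11480827e+00, -3.95852160e-01,  3.91559705e-04]), 'ft_force': array([-0.66804002, -0.53254141,  0.33028627]), 'ft_torque': array([-0.00946834,  0.01707654, -0.03988207]), 'grasp_force': 0.0, 'gripper_width': 1.0025585355029223}
```
View pics/scene0.png

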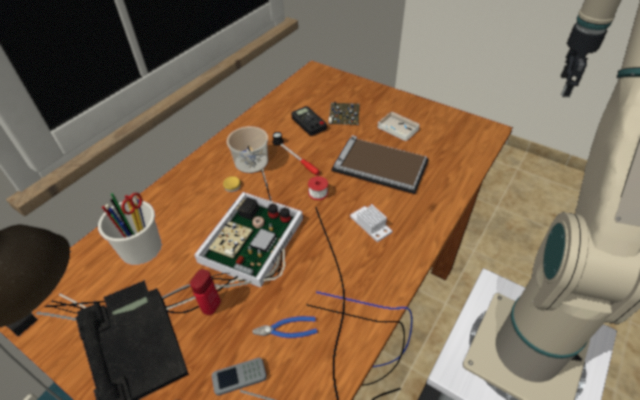

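View pics/top0.png

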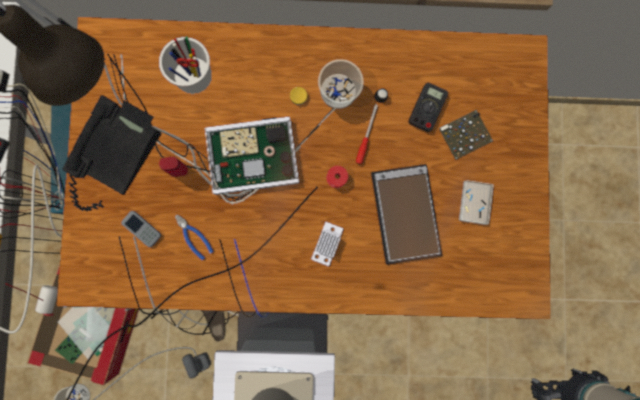

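The scene view shows the heat sink at (372,222), the mat at (382,163), the chassis at (250,237) and the spool at (318,187). In the top view they are at (327,244), (407,214), (252,155) and (337,176). I'll enlarge these areas.

Run:
```python
import cv2,numpy as np
def crop(n,x,y,w,h,s):
    im=np.load(n+".npz")["image"][:,:,::-1]
    o=cv2.resize(im[y:y+h,x:x+w],None,fx=s,fy=s,interpolation=cv2.INTER_CUBIC)
    for i in range(x-x%10+10,x+w,10): 
        cv2.line(o,(int((i-x+.5)*s),0),(int((i-x+.5)*s),5),(0,255,255),1); 
        if i%20==0: cv2.putText(o,str(i),(int((i-x+.5)*s)-10,16),0,.35,(0,255,255),1)
    for j in range(y-y%10+10,y+h,10):
        cv2.line(o,(0,int((j-y+.5)*s)),(5,int((j-y+.5)*s)),(0,255,255),1); 
        if j%20==0: cv2.putText(o,str(j),(6,int((j-y+.5)*s)+4),0,.35,(0,255,255),1)
    return o
a=crop("top",302,216,50,60,8);b=crop("scene",345,195,50,60,8)
cv2.imwrite("pics/hs.png",np.hstack([a,b]))
a=crop("top",200,110,104,92,6);cv2.imwrite("pics/ch_t.png",a)
cv2.imwrite("pics/ch_s.png",crop("scene",190,185,120,100,6))
a=crop("top",365,155,85,115,5);b=crop("scene",325,130,110,115,3.4)
b=cv2.copyMakeBorder(b,0,a.shape[0]-b.shape[0],0,0,0)
cv2.imwrite("pics/mat.png",np.hstack([a,b])); print(np.hstack([a,b]).shape)
```

```text
(575, 799, 3)
```

View pics/hs.png

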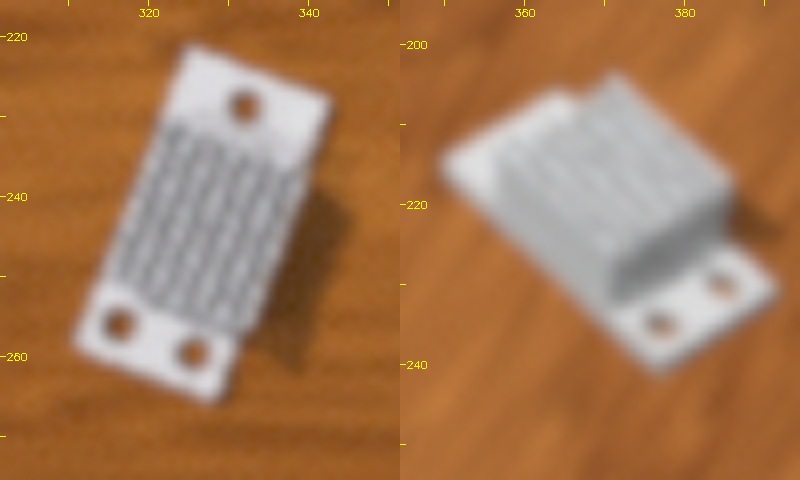

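View pics/ch_t.png

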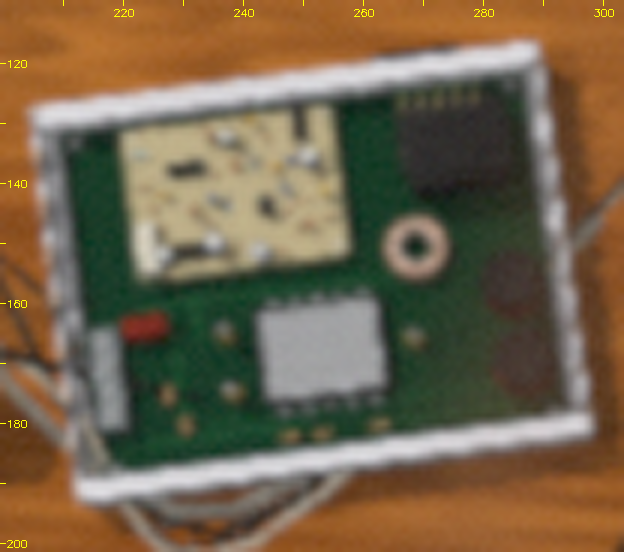

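View pics/ch_s.png

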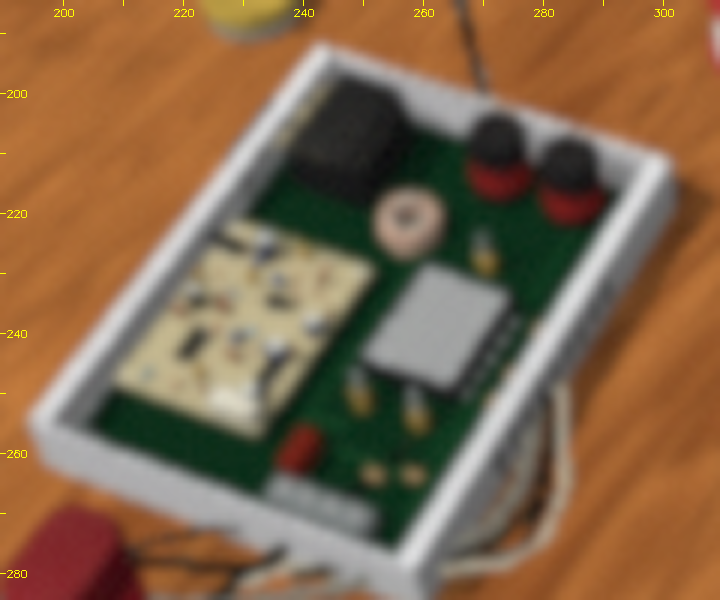

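View pics/mat.png

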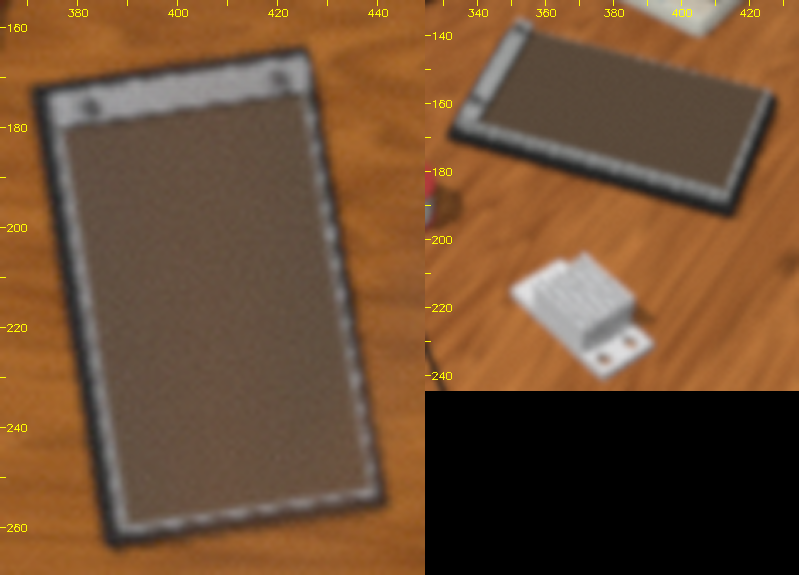

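The heat sink shows its single hole at top (332.1,228.8), with the pair at (316.4,256.0) and (325.8,259.6). The chassis wall corners, module and studs are visible, and so are the mat's bar, screws and sheet. I'll fit poses from both views.

```bash
cat > fit.py <<'E'
import cv2,numpy as np
from scipy.optimize import least_squares
C={n:dict(np.load(n+".npz")) for n in("top","scene")}
def proj(n,P):
    c=C[n]; R=cv2.Rodrigues(c["rotation"])[0] if c["rotation"].ndim==1 else c["rotation"]
    q=(np.atleast_2d(P)-c["position"])@R; q=q@c["mtx"].T
    return q[:,:2]/q[:,2:]
def world(p,P):
    c,s=np.cos(p[3]),np.sin(p[3]); return np.atleast_2d(P)@np.array([[c,-s,0],[s,c,0],[0,0,1]]).T+p[:3]
def fit(obs,p0):
    f=lambda p:np.concatenate([(proj(n,world(p,np.array(P)/1e3))-uv).ravel() for n,P,uv in obs])
    r=least_squares(f,p0,loss="soft_l1"); return r.x,f(r.x).reshape(-1,2)
def t(n,x0,y0,s,L): return [(n,P,np.array([u/s+x0-.5,v/s+y0-.5])) for P,(u,v) in L]
hs=t("top",302,216,8,[((-42,0,8),(245,106)),((42,-13.5,8),(119,324)),((42,13.5,8),(194,353)),((-54,-25,8),(188,45)),((-54,25,8),(331,97)),((54,25,8),(217,404)),((54,-25,8),(73,344))])\
 +t("scene",345,195,8,[((42,-13.5,8),(260,324)),((42,13.5,8),(323,285)),((54,25,8),(379,288)),((-54,-25,8),(42,163)),((54,-25,8),(258,370))])
ch=t("top",200,110,6,[((90,115,32),(32,104)),((90,-115,32),(538,42)),((-90,-115,32),(593,433)),((-90,115,32),(78,503)),((-13,28,22),(256,311)),((-13,-28,22),(378,298)),((-57,-28,22),(387,388)),((-57,28,22),(266,403)),((-35,-42,34),(414,334)),((-48.5,42,34),(232,388)),((-21.5,42,34),(223,328))])\
 +t("scene",190,185,6,[((90,-115,32),(322,44)),((-90,-115,32),(680,160)),((90,115,32),(30,420)),((-13,-28,22),(433,262)),((-57,-28,22),(511,293)),((-57,28,22),(447,391)),((-13,28,22),(361,357)),((-35,-42,34),(482,236)),((-48.5,42,34),(417,388)),((-21.5,42,34),(356,371))])
m=t("top",365,155,5,[((128,78,12),(33,90)),((128,-78,12),(306,48)),((-128,-78,12),(385,503)),((-128,78,12),(110,547)),((109,52,38),(91,107)),((109,-52,38),(280,80)),((-117,67,23),(126,522)),((-117,-67,23),(372,487)),((101,67,23),(65,128)),((101,-67,23),(305,93))])\
 +t("scene",325,130,3.4,[((109,52,38),(50,100)),((109,-52,38),(98,28)),((-117,-67,23),(340,93)),((-117,67,23),(287,190))])
if __name__=="__main__":
    for n,o,p0 in(("hs",hs,[.3,-.1,0,2.8]),("ch",ch,[.55,.1,0,0]),("mat",m,[.4,-.3,0,0])):
        p,r=fit(o,p0); print(n,np.round(p,4),"rms",np.sqrt((r**2).mean()).round(2)); print(np.round(r,1).tolist())
        k=sum(a[0]=="top" for a in o)
        for q in (o[:k],o[k:]):
            f=lambda w:np.concatenate([(proj(a,world([w[0],w[1],0,w[2]],np.array(P)/1e3))-uv).ravel() for a,P,uv in q]); print("  z=0",np.round(least_squares(f,p[[0,1,3]],loss="soft_l1").x,4))
    print(cv2.Rodrigues(C["top"]["rotation"])[0].round(2).tolist())
E
python3 fit.py
```

```text
hs [ 0.4451 -0.1296 -0.0035  2.8049] rms 0.3
[[0.1, 0.0], [0.1, 0.0], [0.1, -0.0], [0.2, 0.2], [-0.5, 0.3], [-0.4, -0.7], [0.3, 0.2], [0.1, 0.1], [-0.0, -0.1], [-0.6, 0.3], [0.1, 0.1], [0.2, -0.6]]
  z=0 [ 0.4452 -0.1294  2.8043]
  z=0 [ 0.4438 -0.1269  2.8046]
ch [ 0.6768  0.0813 -0.0019  0.1636] rms 0.41
[[0.1, 0.5], [0.3, 0.2], [-0.2, 0.3], [0.2, -0.2], [-0.1, -0.1], [0.1, -0.6], [0.6, 0.4], [0.2, 0.6], [-0.0, 0.1], [-0.2, 0.0], [0.1, 0.2], [-0.2, -0.1], [-1.1, 0.0], [-0.4, -0.4], [-1.3, -0.1], [0.8, 0.0], [0.7, -0.1], [-0.3, -0.1], [0.2, 0.0], [-0.6, 0.6], [-0.0, -0.1]]
  z=0 [0.6769 0.0813 0.1643]
  z=0 [0.6751 0.082  0.1631]
mat [ 0.5335 -0.3455 -0.007   0.1787] rms 0.87
[[-0.1, -1.1], [0.8, -0.8], [0.8, 0.4], [-0.6, 0.2], [0.2, -0.3], [0.1, -0.5], [0.2, 0.7], [-0.2, 0.2], [-0.5, -0.1], [-0.3, -0.2], [0.4, -0.2], [-1.2, 0.1], [0.1, 0.2], [3.6, 1.2]]
  z=0 [ 0.5325 -0.344   0.1803]
  z=0 [ 0.5324 -0.3394  0.1611]
[[0.03, -1.0, 0.09], [-1.0, -0.03, -0.02], [0.02, -0.09, -1.0]]
```

```bash
cat > go.py <<'E'
import sys,numpy as np
from scipy.spatial.transform import Rotation as Ro
from workcell import arm
def delta(pos,psi):
    o=arm.get_obs(); R=Ro.from_rotvec(o["tool_rot"])
    c,s=np.cos(psi),np.sin(psi)
    T=Ro.from_matrix(np.array([[-s,c,0],[c,s,0],[0,0,-1]]))
    T=Ro.from_matrix(np.array([[-s,c,0],[c,s,0],[0,0,-1]]))
    d=R.inv().apply(np.array(pos)-o["eef_pos"]); w=(R.inv()*T).as_rotvec()
    print("delta",np.round(d,4),"rot",np.round(w,4),"| pos",o["eef_pos"].round(4),"F",o["ft_force"].round(2),"M",o["ft_torque"].round(3),"q",o["joints"].round(2),"t",round(o["time_s"],2),"w",round(o["gripper_width"],3))
if __name__=="__main__":
    a=[float(v) for v in sys.argv[1:]]; delta(a[:3],a[3])
E
python3 go.py .4447 -.1287 .12 1.2337
```

```text
delta [ 0.3984 -0.4134  0.1362] rot [-7.0000e-04 -2.2000e-03 -2.5517e+00] | pos [ 0.1625 -0.6288  0.2555] F [-0.67 -0.53  0.33] M [-0.009  0.017 -0.04 ] q [ 1.25  0.63  0.04  1.52 -0.03  1.   -0.02] t 0.1 w 1.003
```

The manual's scale: shifts go in units of 50 mm and turns go in units of 0.2 rad. Converting my numbers, -0.4134 m is -8.268, 0.3984 m is 7.968, -2.5517 rad is -12.7585.

```bash
echo '[[7.968, -8.268, 0.6, 0, -0.011, -12.7585, 1], [7.968, -8.268, 0.6, 0, -0.011, -12.7585, 1], [7.968, -8.268, 0.6, 0, -0.011, -12.7585, 1], [7.968, -8.268, 0.6, 0, -0.011, -12.7585, 1], [7.968, -8.268, 0.6, 0, -0.011, -12.7585, 1], [7.968, -8.268, 0.6, 0, -0.011, -12.7585, 1], [7.968, -8.268, 0.6, 0, -0.011, -12.7585, 1], [7.968, -8.268, 0.6, 0, -0.011, -12.7585, 1], [7.968, -8.268, 0.6, 0, -0.011, -12.7585, 1], [7.968, -8.268, 0.6, 0, -0.011, -12.7585, 1]]' | python3 drive.py; python3 go.py .4447 -.1287 .12 1.2337
```

```text
time_s: 1.1
eef_pos: [0.4086, -0.1928, 0.2302]
tool_rot: [2.003, 2.42, -0.002]
ft_force: [1.1, -0.9, 0.1]
gripper_width: 1.0
grasp_force: 0.0
delta [0.0564 0.0475 0.1101] rot [-1.3000e-03  5.0000e-04 -1.0459e+00] | pos [ 0.4086 -0.1928  0.2302] F [ 1.12 -0.88  0.14] M [-0.029 -0.093 -0.037] q [ 0.68  0.41 -0.41  2.07  0.25  0.71  0.3 ] t 1.1 w 1.0
```

Converted, 0.1 m is 2, 0.056 m is 1.12, -1.046 rad is -5.23.

```bash
echo '[[1.12, 0.94, 2, 0, 0, -5.23, 1], [1.12, 0.94, 2, 0, 0, -5.23, 1], [1.12, 0.94, 2, 0, 0, -5.23, 1], [1.12, 0.94, 2, 0, 0, -5.23, 1], [1.12, 0.94, 2, 0, 0, -5.23, 1], [1.12, 0.94, 2, 0, 0, -5.23, 1], [1.12, 0.94, 2, 0, 0, -5.23, 1], [1.12, 0.94, 2, 0, 0, -5.23, 1], [1.12, 0.94, 2, 0, 0, -5.23, 1]]' | python3 drive.py; echo '[[0, 0, 0, 0, 0, 0, 1], [0, 0, 0, 0, 0, 0, 1]]' | python3 drive.py;python3 go.py .4447 -.1287 .032 1.2337
```

```text
time_s: 2.0
eef_pos: [0.444, -0.1313, 0.1299]
tool_rot: [-0.542, -3.094, 0.001]
ft_force: [-0.8, -0.1, -0.6]
gripper_width: 1.002
grasp_force: 0.0
time_s: 2.2
eef_pos: [0.4442, -0.1311, 0.1302]
tool_rot: [-0.538, -3.095, 0.002]
ft_force: [-0.4, -1.2, -0.9]
gripper_width: 1.004
grasp_force: 0.0
delta [0.0004 0.0026 0.0982] rot [-0.0014 -0.0001 -0.0071] | pos [ 0.4442 -0.1311  0.1302] F [-0.37 -1.16 -0.94] M [-0.042 -0.006  0.024] q [ 0.62  0.64 -0.57  2.13  0.66  0.55  0.78] t 2.2 w 1.004
```

Converted, 0.098 m is 1.96, 0.09 m is 1.8, -0.007 rad is -0.035.

```bash
echo '[[0.008, 0.052, 0.8, 0, 0, -0.035, 1], [0.008, 0.052, 1.4, 0, 0, -0.035, 1], [0.008, 0.052, 1.8, 0, 0, -0.035, 1], [0.008, 0.052, 1.96, 0, 0, -0.035, 1], [0.008, 0.052, 1.96, 0, 0, -0.035, 1]]' | python3 drive.py; echo '[[0, 0, 0, 0, 0, 0, 0.4], [0, 0, 0, 0, 0, 0, 0.4], [0, 0, 0, 0, 0, 0, 0.4], [0, 0, 0, 0, 0, 0, 0.4], [0, 0, 0, 0, 0, 0, 0.4], [0, 0, 0, 0, 0, 0, 0.4]]' | python3 drive.py;python3 go.py .4447 -.1287 .032 1.2337
```

```text
time_s: 2.7
eef_pos: [0.4443, -0.1283, 0.0315]
tool_rot: [-0.524, -3.096, 0.002]
ft_force: [-1.8, -0.8, 0.2]
gripper_width: 0.998
grasp_force: 0.0
time_s: 3.3
eef_pos: [0.4452, -0.129, 0.0333]
tool_rot: [0.526, 3.096, -0.002]
ft_force: [-0.4, -0.9, 5.4]
gripper_width: 0.576
grasp_force: 62.6
delta [0.0006 0.0002 0.0013] rot [-0.0012  0.0018  0.0005] | pos [ 0.4452 -0.129   0.0333] F [-0.37 -0.85  5.41] M [0.035 0.216 0.007] q [ 0.44  0.8  -0.33  2.17  0.89  0.31  0.58] t 3.3 w 0.576
```

```bash
echo '[[0, 0, -0.4, 0, 0, 0, 0.4], [0, 0, -1.2, 0, 0, 0, 0.4], [0, 0, -2, 0, 0, 0, 0.4], [0, 0, -2, 0, 0, 0, 0.4], [0, 0, -2, 0, 0, 0, 0.4], [0, 0, -2, 0, 0, 0, 0.4], [0, 0, -2, 0, 0, 0, 0.4]]' | python3 drive.py;python3 - <<'E'
from go import *
import cv2
from fit import proj,world,t
# start of stroke target: mat x+54, hs crosswise
M=[.5328,-.3435,0,.18]
print(world(M,[[.054,0,.023],[-.088,0,.023],[0,0,0]]))
p=world(M,[[.054,0,0]])[0]; delta([p[0],p[1],.10],.18)
ims=[]
for n in("top","scene"):
    im=arm.camera(n)["image"][:,:,::-1].copy(); u,v=proj(n,arm.get_obs()["eef_pos"])[0].astype(int)
    ims.append(cv2.resize(im[v-40:v+40,u-40:u+40],(400,400),interpolation=cv2.INTER_CUBIC)); print(n,u,v)
cv2.imwrite("pics/lift.png",np.hstack(ims))
E
```

```text
time_s: 4.0
eef_pos: [0.4438, -0.1285, 0.1312]
tool_rot: [-0.525, -3.095, 0.002]
ft_force: [0.4, -1.2, -1.5]
gripper_width: 0.573
grasp_force: 63.0
[[ 0.58592756 -0.3338324   0.023     ]
 [ 0.44622176 -0.3592546   0.023     ]
 [ 0.5328     -0.3435      0.        ]]
delta [-0.2019 -0.147   0.0309] rot [-0.0027 -0.0014  1.055 ] | pos [ 0.4438 -0.1285  0.1312] F [ 0.43 -1.17 -1.54] M [ 0.017 -0.001 -0.005] q [ 0.62  0.64 -0.59  2.13  0.67  0.57  0.77] t 4.0 w 0.573
top 328 243
scene 373 189
```

View pics/lift.png

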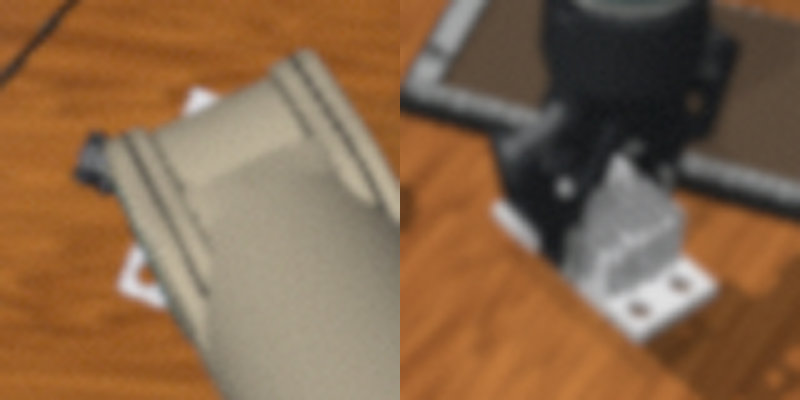

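Both views show the sink gripped level across the fins. The ears stay clear, and the pair of holes is at crop pixels (640,308) and (680,285). Next I'll move above the mat.

Converted, -0.202 m is -4.04, -0.147 m is -2.94, 1.055 rad is 5.275.

```bash
echo '[[-4.04, -2.94, 0, 0, 0, 5.275, 0.4], [-4.04, -2.94, 0, 0, 0, 5.275, 0.4], [-4.04, -2.94, 0, 0, 0, 5.275, 0.4], [-4.04, -2.94, 0, 0, 0, 5.275, 0.4], [-4.04, -2.94, 0, 0, 0, 5.275, 0.4], [-4.04, -2.94, 0, 0, 0, 5.275, 0.4], [-4.04, -2.94, 0, 0, 0, 5.275, 0.4], [-4.04, -2.94, 0, 0, 0, 5.275, 0.4], [-4.04, -2.94, 0.6, 0, 0, 5.275, 0.4], [-4.04, -2.94, 0.6, 0, 0, 5.275, 0.4]]' | python3 drive.py;echo '[[0, 0, 0, 0, 0, 0, 0.4], [0, 0, 0, 0, 0, 0, 0.4]]' | python3 drive.py; python3 go.py .5859 -.3338 .062 .18
python3 - <<'E'
from workcell import arm
import cv2,numpy as np
from fit import proj
im=[]
for n,(x,y,w,h) in(("scene",(325,60,100,130)),("top",(360,120,100,130))):
    c=arm.camera(n)["image"][:,:,::-1]; im.append(cv2.resize(c[y:y+h,x:x+w],None,fx=4,fy=4,interpolation=cv2.INTER_CUBIC))
cv2.imwrite("pics/over.png",np.hstack(im))
E
```

```text
time_s: 5.1
eef_pos: [0.584, -0.3322, 0.0984]
tool_rot: [-2.003, -2.41, 0.005]
ft_force: [-1.1, 0.6, -2.8]
gripper_width: 0.573
grasp_force: 62.9
time_s: 5.3
eef_pos: [0.5875, -0.3339, 0.1031]
tool_rot: [2.01, 2.413, -0.001]
ft_force: [0.7, 0.2, -1.6]
gripper_width: 0.573
grasp_force: 62.9
delta [ 0.0004 -0.0015  0.0411] rot [0.0002 0.0013 0.0013] | pos [ 0.5875 -0.3339  0.1031] F [ 0.71  0.22 -1.57] M [ 0.029 -0.017  0.018] q [ 0.67  0.86 -0.35  1.55  0.38  0.79  0.35] t 5.3 w 0.573
```

View pics/over.png

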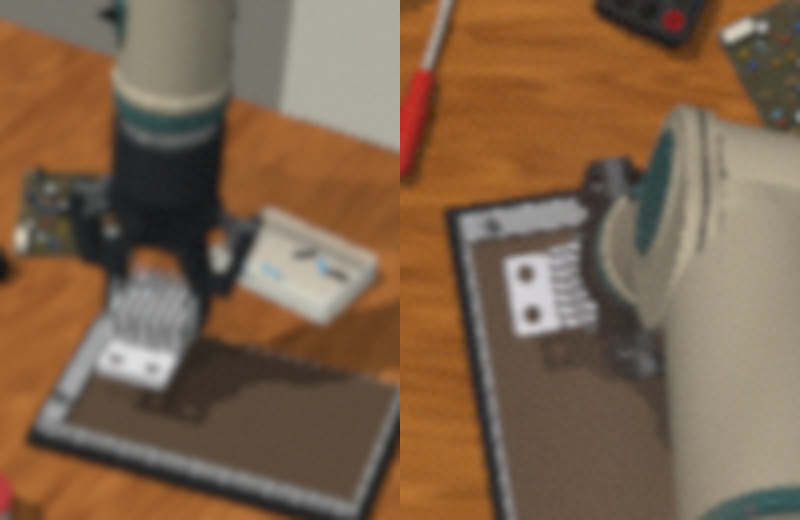

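Over the mat, the sink lies crosswise about 20 mm from the bar, with the two-hole end to +y and the fingers clear of the screws. Next I descend to contact.

Converted, 0.04 m is 0.8, 0.034 m is 0.68, 0.001 rad is 0.005.

```bash
echo '[[0.008, -0.02, 0.4, 0, 0, 0.005, 0.4], [0.008, -0.02, 0.68, 0, 0, 0.005, 0.4], [0.008, -0.02, 0.8, 0, 0.005, 0.005, 0.4], [0.008, -0.02, 0.8, 0, 0.005, 0.005, 0.4], [0.008, -0.02, 0.8, 0, 0.005, 0.005, 0.4]]' | python3 drive.py; echo '[[0, 0, 0, 0, 0, 0, 0.4]]' | python3 drive.py; echo '[[0, 0, 0.04, 0, 0, 0, 0.4], [0, 0, 0.08, 0, 0, 0, 0.4], [0, 0, 0.12, 0, 0, 0, 0.4], [0, 0, 0.12, 0, 0, 0, 0.4]]' | python3 drive.py;python3 go.py .5859 -.3338 .0563 .18
```

```text
time_s: 5.9
eef_pos: [0.5862, -0.3338, 0.0626]
tool_rot: [-2.014, -2.411, 0.0]
ft_force: [0.5, -0.7, -1.2]
gripper_width: 0.578
grasp_force: 62.9
time_s: 6.0
eef_pos: [0.5865, -0.3339, 0.063]
tool_rot: [2.014, 2.41, -0.0]
ft_force: [-0.6, 0.4, -0.5]
gripper_width: 0.573
grasp_force: 62.9
time_s: 6.4
eef_pos: [0.5859, -0.3338, 0.0561]
tool_rot: [-2.014, -2.411, 0.001]
ft_force: [0.3, -0.3, -1.2]
gripper_width: 0.576
grasp_force: 63.1
delta [-0.      0.     -0.0002] rot [-0.0008 -0.0001 -0.001 ] | pos [ 0.5859 -0.3338  0.0561] F [ 0.27 -0.29 -1.15] M [-0.047  0.048 -0.003] q [ 0.66  0.92 -0.33  1.57  0.4   0.72  0.33] t 6.4 w 0.576
```

```bash
echo '[[0, 0, 0.02, 0, 0, 0, 0.4], [0, 0, 0.04, 0, 0, 0, 0.4], [0, 0, 0.04, 0, 0, 0, 0.4]]' | python3 drive.py|grep -E 'pos|force: \['; echo '[[0, 0, 0.02, 0, 0, 0, 0.4], [0, 0, 0.02, 0, 0, 0, 0.4]]' | python3 drive.py|grep -E 'pos|force: \[' ; echo '[[0, 0, 0.02, 0, 0, 0, 0.4], [0, 0, 0.02, 0, 0, 0, 0.4]]' | python3 drive.py|grep -E 'pos|force: \['
```

```text
eef_pos: [0.5859, -0.3337, 0.0547]
ft_force: [-1.1, 0.7, 3.3]
eef_pos: [0.5859, -0.3337, 0.0538]
ft_force: [-2.0, 1.2, 5.5]
eef_pos: [0.5859, -0.3337, 0.0532]
ft_force: [-2.1, 0.4, 7.6]
```

Converted, -0.006 m is -0.12, -0.004 m is -0.08.

```bash
echo '[[0, 0, 0.008, 0, 0, 0, 0.4], [0, -0.02, 0.008, 0, 0, 0, 0.4], [0, -0.04, 0.008, 0, 0, 0, 0.4], [0, -0.08, 0.008, 0, 0, 0, 0.4], [0, -0.12, 0.008, 0, 0, 0, 0.4]]' | python3 drive.py; echo '[[0, -0.04, 0, 0, 0, 0, 0.4], [0, -0.08, 0, 0, 0, 0, 0.4], [0, -0.12, 0, 0, 0, 0, 0.4]]' | python3 drive.py|grep -E 'pos|force: \[|rot'; python3 go.py 0.446 -.359 .053 .18
```

```text
time_s: 7.6
eef_pos: [0.5848, -0.3341, 0.0541]
tool_rot: [2.008, 2.406, 0.008]
ft_force: [4.6, 2.1, 5.9]
gripper_width: 0.575
grasp_force: 64.0
eef_pos: [0.5789, -0.3355, 0.0541]
tool_rot: [2.008, 2.406, 0.008]
ft_force: [4.7, 0.6, 5.8]
delta [ 6.00e-04 -1.35e-01 -1.00e-04] rot [ 0.0089  0.0027 -0.    ] | pos [ 0.5789 -0.3355  0.0541] F [4.71 0.58 5.77] M [ 0.274 -0.93  -0.037] q [ 0.67  0.92 -0.33  1.6   0.41  0.69  0.33] t 7.9 w 0.577
```

```bash
echo '[[0, -0.04, 0.008, 0.015, 0.005, 0, 0.4], [0, -0.08, 0.016, 0.03, 0.01, 0, 0.4], [0, -0.12, 0.024, 0.045, 0.01, 0, 0.4], [0, -0.16, 0.024, 0.045, 0.01, 0, 0.4], [0, -0.2, 0.024, 0.045, 0.01, 0, 0.4]]' | python3 drive.py|grep -E 'pos|force: \[|rot';  python3 go.py 0.446 -.359 .053 .18
```

```text
eef_pos: [0.5702, -0.3373, 0.0534]
tool_rot: [2.011, 2.411, 0.001]
ft_force: [6.6, 1.8, 7.1]
delta [ 9.000e-04 -1.261e-01  1.000e-04] rot [0.002  0.0016 0.0004] | pos [ 0.5702 -0.3373  0.0534] F [6.65 1.8  7.08] M [ 0.306 -1.283  0.03 ] q [ 0.68  0.91 -0.32  1.61  0.41  0.68  0.33] t 8.4 w 0.567
```

```bash
echo '[[0, -0.04, 0.006, 0.005, 0.005, 0, 0.4], [0, -0.08, 0.012, 0.01, 0.005, 0, 0.4], [0, -0.12, 0.012, 0.01, 0.005, 0, 0.4], [0, -0.16, 0.012, 0.01, 0.005, 0, 0.4], [0, -0.2, 0.012, 0.01, 0.005, 0, 0.4]]' | python3 drive.py|grep -E 'pos|force: \[|rot';  echo '[[0, -0.04, 0, 0, 0, 0, 0.4], [0, -0.08, 0, 0, 0, 0, 0.4], [0, -0.12, 0, 0, 0, 0, 0.4]]' | python3 drive.py|grep -E 'pos|force: \[|rot'; python3 go.py 0.446 -.359 .053 .18
```

```text
eef_pos: [0.5608, -0.3392, 0.0531]
tool_rot: [2.011, 2.412, -0.0]
ft_force: [7.3, 2.0, 7.8]
eef_pos: [0.555, -0.3402, 0.0531]
tool_rot: [2.011, 2.412, -0.0]
ft_force: [6.2, 1.4, 7.8]
delta [ 0.0011 -0.1106  0.    ] rot [0.0008 0.0011 0.0006] | pos [ 0.555  -0.3402  0.0531] F [6.24 1.42 7.82] M [ 0.218 -1.275 -0.019] q [ 0.69  0.9  -0.32  1.65  0.42  0.66  0.34] t 9.2 w 0.574
```

```bash
echo '[[0, -0.04, 0.006, 0.005, 0.005, 0, 0.4], [0, -0.08, 0.006, 0.005, 0.005, 0, 0.4], [0, -0.12, 0.006, 0.005, 0.005, 0, 0.4], [0, -0.16, 0.006, 0.005, 0.005, 0, 0.4], [0, -0.2, 0.006, 0.005, 0.005, 0, 0.4], [0, -0.24, 0.006, 0.005, 0.005, 0, 0.4], [0, -0.28, 0.006, 0.005, 0.005, 0, 0.4], [0, -0.32, 0.006, 0.005, 0.005, 0, 0.4], [0, -0.36, 0.006, 0.005, 0.005, 0, 0.4], [0, -0.4, 0.006, 0.005, 0.005, 0, 0.4]]' | python3 drive.py|grep -E 'pos|force: \[|rot'; python3 go.py 0.446 -.359 .053 .18
```

```text
eef_pos: [0.5354, -0.3439, 0.053]
tool_rot: [2.012, 2.413, -0.001]
ft_force: [6.2, 2.2, 8.6]
delta [ 0.0012 -0.0906  0.    ] rot [-0.0001  0.0004  0.0007] | pos [ 0.5354 -0.3439  0.053 ] F [6.24 2.25 8.57] M [ 0.18  -1.324  0.042] q [ 0.72  0.89 -0.32  1.69  0.42  0.63  0.34] t 10.2 w 0.574
```

```bash
echo '[[0, -0.04, 0, 0, 0, 0, 0.4], [0, -0.08, 0, 0, 0, 0, 0.4], [0, -0.12, 0, 0, 0, 0, 0.4], [0, -0.16, 0, 0, 0, 0, 0.4], [0, -0.2, 0, 0, 0, 0, 0.4], [0, -0.24, 0, 0, 0, 0, 0.4], [0, -0.28, 0, 0, 0, 0, 0.4], [0, -0.32, 0, 0, 0, 0, 0.4], [0, -0.36, 0, 0, 0, 0, 0.4], [0, -0.4, 0, 0, 0, 0, 0.4]]' | python3 drive.py|grep -E 'pos|force: \[|rot'; python3 go.py 0.446 -.359 .053 .18
```

```text
eef_pos: [0.5156, -0.3476, 0.0531]
tool_rot: [2.012, 2.413, -0.001]
ft_force: [5.4, 0.9, 9.0]
delta [ 0.0013 -0.0705  0.0001] rot [-0.0005  0.0005  0.0008] | pos [ 0.5156 -0.3476  0.0531] F [5.43 0.87 8.97] M [ 0.227 -1.263 -0.013] q [ 0.74  0.87 -0.32  1.73  0.43  0.61  0.35] t 11.2 w 0.572
```

Converted, -0.02 m is -0.4, -0.018 m is -0.36.

```bash
echo '[[0, -0.04, 0, 0, 0, 0, 0.4], [0, -0.08, 0, 0, 0, 0, 0.4], [0, -0.12, 0, 0, 0, 0, 0.4], [0, -0.16, 0, 0, 0, 0, 0.4], [0, -0.2, 0, 0, 0, 0, 0.4], [0, -0.24, 0, 0, 0, 0, 0.4], [0, -0.28, 0, 0, 0, 0, 0.4], [0, -0.32, 0, 0, 0, 0, 0.4], [0, -0.36, 0, 0, 0, 0, 0.4], [0, -0.4, 0, 0, 0, 0, 0.4]]' | python3 drive.py|grep -E 'pos|force: \[|rot'; python3 go.py 0.446 -.359 .053 .18
```

```text
eef_pos: [0.4958, -0.3513, 0.0531]
tool_rot: [-2.012, -2.413, 0.002]
ft_force: [6.2, 1.9, 8.0]
delta [ 0.0014 -0.0504  0.0002] rot [-0.0008  0.0006  0.0008] | pos [ 0.4958 -0.3513  0.0531] F [6.19 1.9  7.98] M [ 0.188 -1.382 -0.037] q [ 0.76  0.86 -0.31  1.77  0.44  0.58  0.36] t 12.2 w 0.575
```

Converted, -0.02 m is -0.4, -0.018 m is -0.36.

```bash
echo '[[0, -0.04, 0.004, 0, 0, 0, 0.4], [0, -0.08, 0.004, 0, 0, 0, 0.4], [0, -0.12, 0.004, 0, 0, 0, 0.4], [0, -0.16, 0.004, 0, 0, 0, 0.4], [0, -0.2, 0.004, 0, 0, 0, 0.4], [0, -0.24, 0.004, 0, 0, 0, 0.4], [0, -0.28, 0.004, 0, 0, 0, 0.4], [0, -0.32, 0.004, 0, 0, 0, 0.4], [0, -0.36, 0.004, 0, 0, 0, 0.4], [0, -0.4, 0.004, 0, 0, 0, 0.4]]' | python3 drive.py|grep -E 'pos|force: \[|rot'; python3 go.py 0.446 -.359 .053 .18
```

```text
eef_pos: [0.4761, -0.355, 0.0531]
tool_rot: [2.012, 2.413, -0.002]
ft_force: [5.9, 0.6, 8.4]
delta [ 0.0015 -0.0304  0.0001] rot [-0.0008  0.0008  0.0008] | pos [ 0.4761 -0.355   0.0531] F [5.85 0.63 8.41] M [ 0.215 -1.437  0.062] q [ 0.78  0.85 -0.31  1.81  0.45  0.55  0.37] t 13.2 w 0.577
```

Converted, -0.02 m is -0.4, -0.018 m is -0.36.

```bash
echo '[[0, -0.04, 0, 0, 0, 0, 0.4], [0, -0.08, 0, 0, 0, 0, 0.4], [0, -0.12, 0, 0, 0, 0, 0.4], [0, -0.16, 0, 0, 0, 0, 0.4], [0, -0.2, 0, 0, 0, 0, 0.4], [0, -0.24, 0, 0, 0, 0, 0.4], [0, -0.28, 0, 0, 0, 0, 0.4], [0, -0.32, 0, 0, 0, 0, 0.4], [0, -0.36, 0, 0, 0, 0, 0.4], [0, -0.4, 0, 0, 0, 0, 0.4]]' | python3 drive.py|grep -E 'pos|force: \[|rot'; echo '[[0, -0.04, 0, 0, 0, 0, 0.4], [0, -0.08, 0, 0, 0, 0, 0.4], [0, -0.12, 0, 0, 0, 0, 0.4], [0, -0.16, 0, 0, 0, 0, 0.4], [0, -0.16, 0, 0, 0, 0, 0.4]]' | python3 drive.py|grep -E 'pos|force: \[|rot'; python3 go.py 0.446 -.359 .053 .18
python3 - <<'E'
from workcell import arm
import cv2,numpy as np
im=[]
for n,(x,y,w,h) in(("scene",(340,60,100,140)),("top",(365,150,100,140))):
    c=arm.camera(n)["image"][:,:,::-1]; im.append(cv2.resize(c[y:y+h,x:x+w],None,fx=4,fy=4,interpolation=cv2.INTER_CUBIC))
cv2.imwrite("pics/end.png",np.hstack(im))
E
```

```text
eef_pos: [0.4563, -0.3587, 0.0532]
tool_rot: [-2.012, -2.413, 0.002]
ft_force: [6.1, 1.6, 6.5]
eef_pos: [0.448, -0.3602, 0.0532]
tool_rot: [-2.012, -2.412, 0.003]
ft_force: [3.9, 0.1, 8.0]
delta [ 0.0016 -0.0018  0.0002] rot [-0.0018  0.0008  0.0006] | pos [ 0.448  -0.3602  0.0532] F [3.91 0.06 8.01] M [ 0.211 -1.438  0.027] q [ 0.82  0.83 -0.3   1.87  0.46  0.52  0.38] t 14.7 w 0.576
```

View pics/end.png

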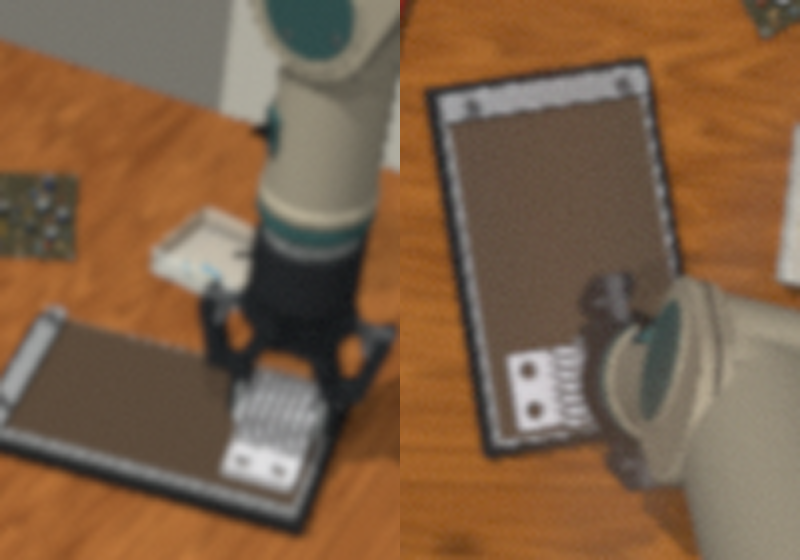

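The sink now lies flat at the free end of the sheet, its near edge a few mm from the sheet's end (top crop about (530,435)). I'll compute its offset in the grip from the hole pixels, then lift.

```bash
echo '[[0, 0, -0.2, 0, 0, 0, 0.4], [0, 0, -0.6, 0, 0, 0, 0.4], [0, 0, -1.4, 0, 0, 0, 0.4], [0, 0, -2, 0, 0, 0, 0.4], [0, 0, -2, 0, 0, 0, 0.4], [0, 0, -2, 0, 0, 0, 0.4]]' | python3 drive.py|grep -E 'pos|force: \[|rot'
python3 - <<'E'
from fit import *
H=[(42,13.5,8),(42,-13.5,8)]  # a, b ; hs yaw=.18+pi/2 : a is toward mat -x (lower), b upper
sets={"over":((.5875,-.3339,.1031),[("top",400,360,120,[(531,315),(526,273)]),("scene",0,325,60,[(152,370),(117,360)])]),
"end":((.448,-.3602,.0532),[("top",400,365,150,[(534,410),(528,369)]),("scene",0,340,60,[(278,469),(242,461)])])}
psi=.18+np.pi/2; ux=np.array([np.cos(psi),np.sin(psi)]); uy=np.array([-ux[1],ux[0]])
for k,(tcp,L) in sets.items():
    for n,off,x0,y0,uv in L:
        uv=np.array([[(u-off)/4+x0-.5,v/4+y0-.5] for u,v in uv])
        f=lambda p:(proj(n,world([p[0],p[1],tcp[2]-.0333,psi],np.array(H)/1e3))-uv).ravel()
        r=least_squares(f,tcp[:2]); d=r.x-np.array(tcp[:2]); print(k,n,"off along hs x,y mm",(1e3*np.array([d@ux,d@uy])).round(1),"res",r.fun.round(1))
# pose estimates of chassis module & stud
for nm,z in(("top",0),("scene",0),("both",0)):
    q=[o for o in ch if nm in("both",o[0]) and o[1][2]!=32]
    f=lambda w:np.concatenate([(proj(a,world([w[0],w[1],0,w[2]],np.array(P)/1e3))-uv).ravel() for a,P,uv in q])
    w=least_squares(f,[.6765,.0815,.1637],loss="soft_l1").x; print(nm,w.round(4),"module",world([w[0],w[1],0,w[2]],[[-.035,0,0]]).round(4))
from go import delta
delta([.642,.0758,.153],.1637)
E
```

```text
eef_pos: [0.443, -0.3601, 0.1513]
tool_rot: [-2.008, -2.402, 0.012]
ft_force: [-0.6, 0.7, -2.0]
over top off along hs x,y mm [ 1.4 -0.4] res [ 0.2 -0.1 -0.2  0.1]
over scene off along hs x,y mm [5.8 0.9] res [ 0.1 -0.1 -0.1  0.1]
end top off along hs x,y mm [ 1.4 -0.8] res [ 0.1 -0.1 -0.1  0.1]
end scene off along hs x,y mm [ 3.1 -0.6] res [ 0.1  0.3 -0.1 -0.3]
top [0.6768 0.0811 0.1573] module [[0.6422 0.0756 0.    ]]
scene [0.6757 0.0821 0.1625] module [[0.6412 0.0764 0.    ]]
both [0.6763 0.0815 0.1592] module [[0.6418 0.0759 0.    ]]
delta [ 0.3937  0.2732 -0.0038] rot [-0.0132 -0.0036  0.0147] | pos [ 0.443  -0.3601  0.1513] F [-0.61  0.66 -2.  ] M [-0.011 -0.014  0.023] q [ 0.88  0.68 -0.39  1.82  0.38  0.72  0.45] t 15.4 w 0.576
```

```bash
echo '[[7.84, 5.46, 0, -0.065, -0.02, 0.075, 0.4], [7.84, 5.46, 0, -0.065, -0.02, 0.075, 0.4], [7.84, 5.46, 0, -0.065, -0.02, 0.075, 0.4], [7.84, 5.46, 0, -0.065, -0.02, 0.075, 0.4], [7.84, 5.46, 0, -0.065, -0.02, 0.075, 0.4], [7.84, 5.46, 0, -0.065, -0.02, 0.075, 0.4], [7.84, 5.46, 0, -0.065, -0.02, 0.075, 0.4], [7.84, 5.46, 0, -0.065, -0.02, 0.075, 0.4], [7.84, 5.46, 0, -0.065, -0.02, 0.075, 0.4], [7.84, 5.46, 0, -0.065, -0.02, 0.075, 0.4]]' | python3 drive.py; echo '[[0, 0, 0, 0, 0, 0, 0.4], [0, 0, 0, 0, 0, 0, 0.4], [0, 0, 0, 0, 0, 0, 0.4]]' | python3 drive.py; python3 go.py .642 .0743 .0773 .162
```

```text
time_s: 16.4
eef_pos: [0.642, 0.0803, 0.1472]
tool_rot: [-2.024, -2.398, -0.001]
ft_force: [-0.3, 0.2, -1.2]
gripper_width: 0.572
grasp_force: 63.0
time_s: 16.7
eef_pos: [0.6411, 0.072, 0.1477]
tool_rot: [-2.034, -2.393, 0.006]
ft_force: [0.2, -0.1, -2.1]
gripper_width: 0.577
grasp_force: 62.9
delta [0.0022 0.0015 0.0704] rot [-0.0034  0.0018  0.0001] | pos [0.6411 0.072  0.1477] F [ 0.2  -0.13 -2.1 ] M [-0.006 -0.022 -0.037] q [ 0.04  0.76 -0.33  1.62  0.31  0.81 -0.26] t 16.7 w 0.577
```

The manual's scale: shifts go in units of 50 mm and turns go in units of 0.2 rad. Converting my numbers, 0.062 m is 1.24, 0.055 m is 1.1, -0.003 rad is -0.015.

```bash
echo '[[0.044, 0.03, 0.4, -0.015, 0.01, 0, 0.4], [0.044, 0.03, 0.8, -0.015, 0.01, 0, 0.4], [0.044, 0.03, 1.1, -0.015, 0.01, 0, 0.4], [0.044, 0.03, 1.24, -0.015, 0.01, 0, 0.4], [0.044, 0.03, 1.24, -0.015, 0.01, 0, 0.4], [0.044, 0.03, 1.24, -0.015, 0.01, 0, 0.4]]' | python3 drive.py >/dev/null; python3 go.py .642 .0743 .0773 .162;echo '[[0, 0, 0.06, 0, 0, 0, 0.4], [0, 0, 0.12, 0, 0, 0, 0.4], [0, 0, 0.16, 0, 0, 0, 0.4], [0, 0, 0.16, 0, 0, 0, 0.4], [0, 0, 0.16, 0, 0, 0, 0.4]]' | python3 drive.py; python3 go.py .642 .0743 .0773 .162
python3 - <<'E'
from fit import *
from workcell import arm
im=[]
for n in("top","scene"):
    c=arm.camera(n); np.save(n+"_f.npy",c["image"])
o=arm.get_obs()["eef_pos"]
def crop(n,x,y,w,h,s):
    c=np.load(n+"_f.npy")[:,:,::-1]
    return cv2.resize(c[y:y+h,x:x+w],None,fx=s,fy=s,interpolation=cv2.INTER_CUBIC)
h=world([.6418,.0758,.044,.162+np.pi/2],[[.042,.0135,.008],[.042,-.0135,.008],[-.042,0,.008]])
print(proj("top",h).round(1),proj("scene",h).round(1))
a=crop("top",215,140,50,70,8);b=crop("scene",225,215,50,70,8)
cv2.imwrite("pics/final.png",np.hstack([a,b]))
E
```

```text
delta [-0.002  -0.0023  0.0104] rot [ 0.004  -0.002   0.0015] | pos [0.6439 0.0766 0.0877] F [ 0.05 -0.36 -0.76] M [-0.043 -0.013 -0.037] q [ 0.01  0.84 -0.3   1.65  0.35  0.7  -0.29] t 17.3 w 0.573
time_s: 17.8
eef_pos: [0.6435, 0.0769, 0.0793]
tool_rot: [2.032, 2.395, 0.006]
ft_force: [-0.8, -0.4, -1.5]
gripper_width: 0.572
grasp_force: 63.0
delta [-0.0023 -0.0019  0.0019] rot [ 0.0032 -0.002   0.002 ] | pos [0.6435 0.0769 0.0793] F [-0.82 -0.37 -1.47] M [ 0.005 -0.039 -0.001] q [ 0.01  0.86 -0.29  1.65  0.35  0.69 -0.3 ] t 17.8 w 0.572
[[237.  173.4]
 [235.7 163.3]
 [267.9 164.3]] [[257.5 245. ]
 [247.8 241.4]
 [269.4 219. ]]
```

View pics/final.png

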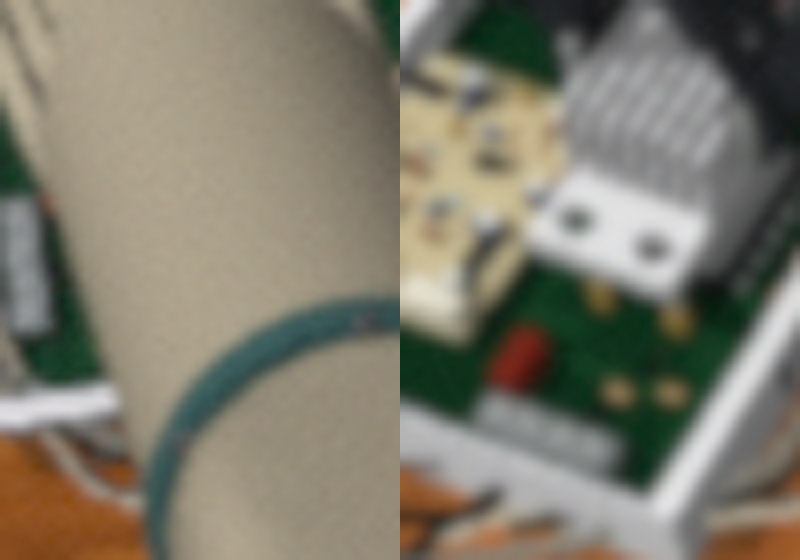

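The last view shows the holes at scene pixels (246.6,241.8) and (256.3,245.4). I'll compare these with the stud positions from the same camera.

```bash
echo '[[0, 0, 0, 0, 0, 0, 0.4], [0, 0, 0, 0, 0, 0, 0.4], [0, 0, 0, 0, 0, 0, 0.4], [0, 0, 0, 0, 0, 0, 0.4], [0, 0, 0, 0, 0, 0, 0.4]]' | python3 drive.py >/dev/null
cat > chk.py <<'E'
from fit import *
from go import delta
from workcell import arm
c=arm.camera("scene")["image"]; tcp=arm.get_obs()["eef_pos"]
g=cv2.cvtColor(c,cv2.COLOR_RGB2GRAY).astype(float)
def blob(img,u,v,r=4):
    u,v=int(round(u)),int(round(v)); w=np.clip(185-img[v-r:v+r+1,u-r:u+r+1],0,None); 
    yy,xx=np.mgrid[v-r:v+r+1,u-r:u+r+1]; m=(xx-u)**2+(yy-v)**2<=r*r; w=w*m
    return np.array([(w*xx).sum(),(w*yy).sum()])/w.sum()
import sys
hb=np.array([246.6,241.75]);ha=np.array([256.25,245.4])
print(g[238:250:1,243:261].astype(int))
for _ in range(3): hb=blob(g,*hb);ha=blob(g,*ha)
print("holes",ha.round(2),hb.round(2))
psi=.162+np.pi/2
H=np.array([[42,13.5,8],[42,-13.5,8]])/1e3
for uv in(np.array([ha,hb]),np.array([[256.25,245.4],[246.6,241.75]])):
    f=lambda p:(proj("scene",world([p[0],p[1],tcp[2]-.0333,psi],H))-uv).ravel()
    r=least_squares(f,tcp[:2]); print("hs scene",r.x.round(4),r.fun.round(1),"minus tcp",(r.x-tcp[:2]).round(4))
for sub in ("all","low"):
    q=[o for o in ch if o[0]=="scene" and (sub=="all" or o[1][2]!=32)]
    f=lambda w:np.concatenate([(proj(a,world([w[0],w[1],0,.162],np.array(P)/1e3))-x).ravel() for a,P,x in q])
    w=least_squares(f,[.6765,.0815],loss="soft_l1").x; print("module scene",sub,world([w[0],w[1],0,.162],[[-.035,0,0]]).round(4))
delta([.642,.0745,.0773],.162)
E
python3 chk.py
```

```text
[[169 183 204 218 221 222 219 214 205 195 184 174 163 154 143 136 140 134]
 [163 191 208 214 219 221 222 221 219 216 213 203 194 185 170 158 153 141]
 [174 193 194 190 192 204 216 221 223 223 222 220 218 212 200 191 180 164]
 [193 189 169 150 149 171 198 217 223 225 224 224 224 222 220 215 208 194]
 [209 189 152 120 117 148 186 214 223 225 225 224 222 222 222 222 221 218]
 [216 198 168 140 137 163 195 217 224 225 222 217 210 209 212 219 222 224]
 [212 208 194 181 182 198 216 223 224 223 218 199 181 176 183 200 218 223]
 [190 197 201 202 208 218 222 224 225 223 210 180 148 137 149 176 205 216]
 [151 165 178 191 203 213 219 221 222 222 211 179 142 122 133 164 196 202]
 [102 120 139 158 176 189 200 208 216 219 214 195 171 157 164 183 196 186]
 [ 60  76  95 116 135 153 167 181 193 202 207 205 198 196 200 200 191 162]
 [ 43  50  61  72  91 113 135 149 158 167 179 191 200 204 208 196 170 131]]
holes [256.14 245.75] [246.53 242.1 ]
hs scene [0.6419 0.0802] [ 0. -0. -0.  0.] minus tcp [-0.0017  0.0034]
hs scene [0.6424 0.0793] [ 0. -0. -0.  0.] minus tcp [-0.0012  0.0024]
module scene all [[0.6406 0.0764 0.    ]]
module scene low [[0.6411 0.0764 0.    ]]
delta [-0.0021 -0.0019  0.0019] rot [ 0.0032 -0.002   0.0019] | pos [0.6435 0.0769 0.0792] F [-0.51 -0.04 -1.61] M [ 0.015 -0.001 -0.038] q [ 0.01  0.86 -0.29  1.65  0.35  0.69 -0.3 ] t 18.45 w 0.572
```

Converted, -0.0024 m is -0.048, 0.0019 m is 0.038, 0.003 rad is 0.015.

```bash
echo '[[-0.024, -0.018, 0.02, 0.005, -0.005, 0.005, 0.4], [-0.048, -0.036, 0.038, 0.015, -0.01, 0.01, 0.4], [-0.048, -0.036, 0.038, 0.015, -0.01, 0.01, 0.4], [-0.048, -0.036, 0.038, 0.015, -0.01, 0.01, 0.4], [-0.048, -0.036, 0.038, 0.015, -0.01, 0.01, 0.4], [-0.048, -0.036, 0.038, 0.015, -0.01, 0.01, 0.4], [-0.048, -0.036, 0.038, 0.015, -0.01, 0.01, 0.4]]' | python3 drive.py; python3 chk.py | tail -6
```

```text
time_s: 19.15
eef_pos: [0.6422, 0.0743, 0.0773]
tool_rot: [2.034, 2.394, 0.0]
ft_force: [-0.4, 1.0, -1.4]
gripper_width: 0.576
grasp_force: 63.0
holes [257.33 245.79] [247.8  242.13]
hs scene [0.6404 0.0777] [ 0.1 -0.  -0.1  0. ] minus tcp [-0.0017  0.0034]
hs scene [0.6435 0.0783] [ 0. -0. -0.  0.] minus tcp [0.0013 0.004 ]
module scene all [[0.6406 0.0764 0.    ]]
module scene low [[0.6411 0.0764 0.    ]]
delta [ 0.0002 -0.0001  0.    ] rot [ 0.0003 -0.0001  0.    ] | pos [0.6422 0.0743 0.0773] F [ 0.15 -0.14 -1.8 ] M [ 0.008 -0.001  0.031] q [ 0.01  0.86 -0.29  1.65  0.35  0.68 -0.3 ] t 19.2 w 0.573
```

```bash
echo '[[0, 0, 0, 0, 0, 0, 0.4], [0, 0, 0, 0, 0, 0, 0.4], [0, 0, 0, 0, 0, 0, 0.4]]' | python3 drive.py; python3 -c "
from workcell import arm
print(arm.close_job())"
```

```text
time_s: 19.5
eef_pos: [0.6422, 0.0742, 0.0773]
tool_rot: [2.034, 2.394, 0.0]
ft_force: [-0.2, -0.0, -1.3]
gripper_width: 0.572
grasp_force: 63.0
the job is handed in; nothing more can be done
None
```

I handed the job in at 19.5 s: the base was lapped in one stroke of about 140 mm at roughly 7–10.5 N (it began about 20 mm short of the clamp bar to keep the fingers clear), and the heat sink is now held still and level over the module, about 10 mm above the stud tips, with holes over studs to an estimated 1–2 mm.

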